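# Press a module's cover shut in the sprung lever press

### The arm

A 6-joint arm with a two-finger parallel gripper is mounted at the origin on the work surface. World frame = base frame: x ahead of the robot, y to its left, z up, the work surface at z = 0. Lengths are in m, angles in rad, forces in N, time in s.
With the tool pointing down it reaches from about 0.325 to 0.9 m from the base axis. Payload 3.5 kg.
Tool frame: the origin (TCP) lies on the centre line of the jaws, within the pads' length; the fingertips stand manip.tips_ahead ahead of it and the grasp point (between the pads) lies 11 mm behind it (manip.tips_ahead is the distance from the TCP to the fingertips, in m); z points along the fingers, y is the direction in which the jaws open and shut (so a half turn about z gives the same grasp; the last joint's range is limited). The gripper opens to 85 mm and grips with 20 to 120 N. Pads are 22 mm wide; open, the fingers measure 114 mm over their backs; the gripper's body (76 mm by 85 mm) begins 54 mm behind the grasp point. The pads swing forward as they close: fully open they stand 13 mm farther back than shut.
Start: joints at [-1.257, 0.276, -0.026, 1.268, 0, 1.467], TCP at [0.253, -0.571, 0.239] pointing down, gripper open.
Joint ranges: [-3.12, 3.12], [-0.85, 1.88], [-1.08, 1.24], [-1.95, 2.15], [-1.57, 1.53], [-3.14, 3.14]. Speed limits (rad/s): [2.57, 2.57, 3.14, 3.14, 3.14, 3.14].

### API

Orientations are given as a unit quaternion [x, y, z, w].
In Python, from rig import manip, vision, spotter gives the robot as it stands. The module is installed in compiled form; this text tells all that it offers.
- The arm moves only by the tool send_rows, never from a script. Its argument "series" is a list of rows, each a list of 7 numbers: the turn, a rotation vector about the world's x, y, z in degrees, then the shift along the world's x, y, z in units of 50 mm (1.0 is 50 mm), then the finger opening in mm, from 0 to 85.4. A call has 1 to 8 rows; each row shifts and turns the commanded pose from where the row before left it; what a row does not reach is not made up. A row lasts 1/10 s, in which the tool goes at most 50 mm and 8.59 degrees, less where a joint would pass 70% of its speed; a pose out of reach is approached as far as the arm can. A call is refused whole if a number of a shift passes 1 or a number of a turn 8.59, either way. A call with a gripper value outside its range is refused whole. The fingers move at their own pace and stop on an object; the grip force is fixed at half the most. Time passes only in rows, so rows that do not move let the fingers close. It gives the time, the measured TCP pose, the force and the opening at its end, in the units of the state.
- manip.get_obs(): the state, without advancing time (a new reading comes with each control period).
- vision.snapshot(name): name is "scene" or "top" or "wrist"; returns the picture (480x640x3 uint8, red, green, blue); there is no depth.
- vision.camera_info(name): a dict with "fx", "fy", "cx", "cy" (pixels), "rvec" (rotation vector, rad) and "tvec" (3), from world to camera coordinates, as OpenCV has them; the wrist camera has in their place "mount" (4x4, takes a point from camera to tool coordinates, whose origin is the TCP and whose axes are the flange's). Camera axes: x right, y down, z forward; pixel columns grow to the right and rows downward; lengths in m; the calibration is good to about 2 mm. A picture is of the moment at which its call begins: read the wrist's pose just before it. camera_info takes no time and is no camera call.
- manip.hand_in(): hands the job in, once; it reports no verdict.
Trained networks look in the newest picture that a camera, given by its name, has taken for a name from the list of things; names that differ only in an ending like _2 or _b are one class to them, and where a whole thing is asked for, a point or a joint stands for the part that bears it (a point fixed in the world has none). Each returns a list of dicts, best first, with "p" (0 to 1); they miss things now and then, are a little off and sometimes report something else, mostly with a low value. They report only what shows in the picture. A call takes as long as a camera call.
- spotter.masks_of(query, camera): "pixels" (480x640 bool, what is visible of it) and "bbox" ([centre column, centre row, width, height] in pixels, round what is visible of it).
The state is a dict: "time_s": time; "joint_pos": joint angles; "dq": joint speeds; "effort": joint torques, N m; "tcp_pos": TCP position; "ee_rot": TCP orientation; "force": force on the tool from outside, world axes, zero at the start; "moment": the same for the moment, N m; "grip_width": finger opening in m.
Only numpy, scipy, OpenCV 4.12 (cv2) and the standard library are available. Lean on these libraries where they do the work, as an engineer would, in place of code of your own. Each camera call takes 0.05 s, during which the arm holds its last target. There are 200 camera calls.

### The job

Pull the press's handle down so that its roller pushes the raised cover of the white control module fully home, and keep it bearing on the cover with about 40 N under the roller for a good second; never bear on it with more than 65 N, which cracks the housing. Then ease the handle slowly, without letting it spring up, all the way back to its upper stop and let go, leaving the cup, the spool and the finished module where they stand.

Things in the scene. Friction and masses are not known exactly. Their poses are not given: they have to be found in the camera images.
- press: Grey bench lever press, fixed to the table; base plate 230 x 160 x 18 mm. Origin on the table under the module's middle; x runs from handle to hinge column, y along the hinge, z up. Hinge axis at x = 90 mm, z = 105 mm; column top z = 122 mm. The module's closed top lies 94 to 110 mm above the table: its bed, on firm rubber, is set to a different, unmeasured height each time, so feel for the end.
- lever (a joint): Angle of the sprung fork arm (rad). 0 = home at its upper stop, rising at 0.5 rad from hinge to handle; grows as the handle is pulled down (level at 0.5; limit 0.85). The spring takes 3 to 4 N at the handle at first, 5 to 7 N near the end; let go, the arm flies up. On the way up keep it well below 0.8 rad/s (0.22 m/s at the handle) until within 0.06 rad of home. Arm about 0.5 kg, varies.
- handle (a point): Middle of the handle: round black bar, 22 mm diameter, parallel to the hinge, 280 mm from its axis, 239 mm above the table at home; it moves on an arc about the hinge. The fork's two steel side arms (10 mm thick, 20 mm high) hold its ends, 90 mm of bar is free between them. Pinch it from above, fingers closing along the press's x (the bar can turn between them), or push it down from above.
- roller: Steel roller, 22 mm diameter, 90 mm long, between the fork's side arms; origin on its axis, 90 mm from the hinge axis. So 1 N more at the handle, across the arm, gives 3.1 N more under the roller: 40 N on the cover is 13 N at the handle on top of what the spring alone takes there. 25 to 60 N is good.
- cover (a joint): How far the cover has been pushed down, m: 0 to 0.0015 at the start (a gap of 3.5 to 5 mm), 0.005 = fully home. It slides stiffly (12 N) and stays where left. The white module is 100 x 64 mm, clamped on the press's bed; its 13 mm thick cover carries a black knob on the handle's side, the roller meets the bare middle.
- cup: Bystander: white plastic cup, 72 mm diameter, 85 mm high, beside the press; origin at the centre of its underside.
- spool: Bystander: bare metal solder spool, 60 mm diameter, 30 mm high, flat on the table; origin at the centre of its underside.
- finished: Bystander: finished white module, 100 x 64 x 37 mm with a knob 13 mm high, flat on the table; origin at the centre of its underside.

How it is judged:
By the outcome, as a careful person would: the job done as asked, in the order asked, and still so for the second after the job is handed in, with the robot touching nothing.
It also fails if it takes over 64 s, if anything falls off the work surface, if the arm or the gripper's body presses on something with over 40 N, if the wrist force passes 120 N, or if a joint passes its speed limit or range.

## Working session

There is one attempt and no reset: what is moved stays moved. The work goes in short steps, Python scripts to look and compute and a tool call to move; the robot and the scene stay as the last step left them, time stands still between calls to the robot, and variables do not carry over. Pictures are saved under pics/ and viewed, about 8 in all and at most 12, crops included, and the job is handed in when it is done.

Besides the shell and the picture viewer there is one more tool, called after "Call:" as name([rows], argument=value, ...), one row to a line, values as JSON. send_rows: Moves the arm, as the interface text tells. Its arguments: {"type":"object","properties":{"series":{"type":"array"}},"required":["series"]}

```bash
mkdir -p pics; cat > h.py <<'E'
import numpy as np, cv2, json
from rig import manip, vision, spotter
def snap(n,f=None):
    im=vision.snapshot(n)
    if f: cv2.imwrite('pics/'+f,cv2.cvtColor(im,cv2.COLOR_RGB2BGR))
    return im
def ray(n,u,v):
    c=vision.camera_info(n);R=cv2.Rodrigues(np.array(c['rvec'],float))[0];t=np.array(c['tvec'],float).ravel()
    d=R.T@np.array([(u-c['cx'])/c['fx'],(v-c['cy'])/c['fy'],1]);return -R.T@t,d
def at(n,u,v,z):
    o,d=ray(n,u,v);return o+d*(z-o[2])/d[2]
def proj(n,P):
    c=vision.camera_info(n);K=np.array([[c['fx'],0,c['cx']],[0,c['fy'],c['cy']],[0,0,1.]])
    return cv2.projectPoints(np.array(P,float).reshape(-1,3),np.array(c['rvec'],float),np.array(c['tvec'],float),K,None)[0].reshape(-1,2)
E
python3 - <<'E'
from h import *
print(manip.get_obs(), manip.tips_ahead)
for n in('scene','top'):
    snap(n,n+'0.png')
    print(n,ray(n,320,240))
    for q in('handle','press','roller','cover','cup','spool','finished'):
        for r in spotter.masks_of(q,n)[:2]: print(q,round(r['p'],2),np.round(r['bbox']))
E
```

```text
{'time_s': 0.0, 'joint_pos': array([-1.25741737e+00,  2.77118941e-01, -2.78895949e-02,  1.26801983e+00,
       -1.60749645e-05,  1.46737174e+00]), 'dq': array([ 1.13293799e-03,  1.06973576e-03,  8.54064838e-04, -3.14740010e-04,
        8.47488171e-04, -7.46890635e-06]), 'effort': array([ 2.72531306e-04, -4.45509374e+01,  2.95202762e+01,  1.64577866e-02,
       -4.12998020e-06, -1.79267523e-06]), 'tcp_pos': array([ 0.25275833, -0.57076639,  0.23816432]), 'ee_rot': array([ 9.78362221e-01,  2.06896395e-01, -1.24934624e-04, -1.10903233e-03]), 'force': array([-0.68459671,  0.76579213, -0.6006293 ]), 'moment': array([-0.03065283, -0.0085965 , -0.01738818]), 'grip_width': 0.0853314549745728} 0.008
scene (array([1.16132305, 0.39823428, 0.97802552]), array([-0.48017521, -0.36081018, -0.7997793 ]))
handle 0.62 [367. 263. 170. 165.]
press 0.88 [357. 284. 189. 206.]
roller 0.87 [343. 279.  36.  49.]
cover 0.87 [345. 296.  62.  45.]
cup 0.87 [436. 364.  46.  59.]
spool 0.81 [352. 218.  27.  32.]
finished 0.61 [307. 238.  53.  41.]
top (array([0.43044881, 0.04760325, 1.06738745]), array([ 0.20085799, -0.00719052, -0.97962381]))
press 0.84 [284. 221. 112. 124.]
roller 0.82 [290. 202.  40.  19.]
cover 0.57 [288. 216.  40.  51.]
cup 0.89 [209. 218.  34.  39.]
finished 0.66 [366. 258.  44.  48.]
```

View pics/top0.png

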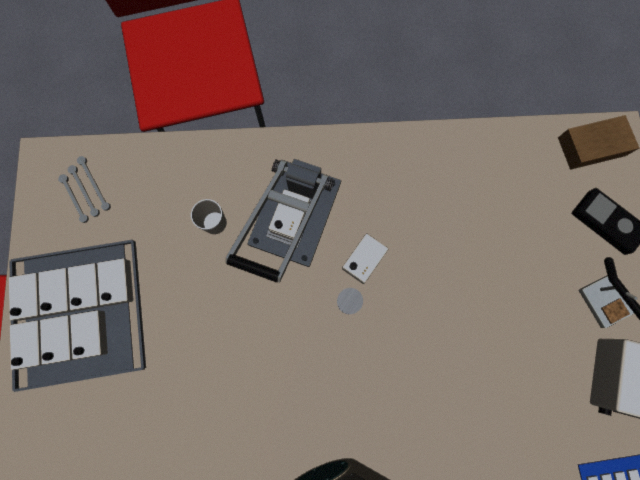

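View pics/scene0.png

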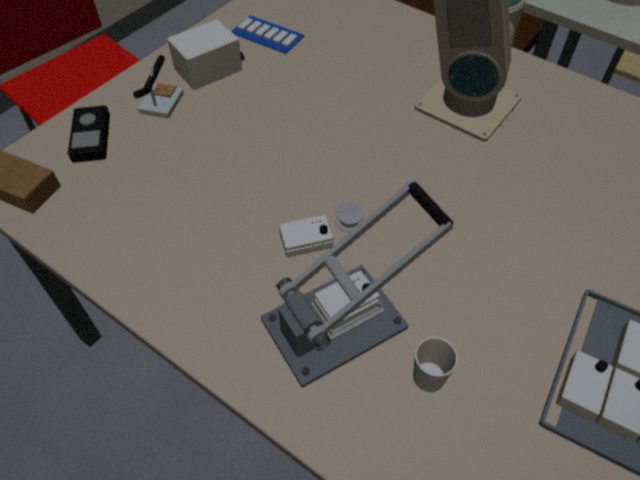

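The top view shows the press at (285,220) with the handle bar from (230,262) to (280,275). The cup is at (208,217), the finished module at (366,258) and the spool at (350,300). The scene view shows the bar from (413,187) to (449,222). Next I fit the press pose.

```bash
cat > fit.py <<'E'
from h import *
from scipy.optimize import least_squares
def W(p,P):
    c,s=np.cos(p[2]),np.sin(p[2]);P=np.atleast_2d(P)
    return np.c_[p[0]+c*P[:,0]-s*P[:,1],p[1]+s*P[:,0]+c*P[:,1],P[:,2]]
hx=.09-.28*np.cos(.5); rx=.09-.09*np.cos(.5); rz=.105+.09*np.sin(.5)
if __name__=='__main__':
    obs={'top':[([hx,0,.239],(255,268)),([rx,0,rz],(290,201))],'scene':[([hx,0,.239],(431,204.5)),([rx,0,rz],(343,279))]}
    def f(p): return np.concatenate([(proj(n,W(p,[q]))[0]-uv) for n in obs for q,uv in obs[n]])
    a=at('top',255,268,.239);b=at('top',290,201,rz);print(a,b)
    y=np.arctan2(*(b-a)[[1,0]])
    r=least_squares(f,[b[0],b[1],y]);print(r.x,np.degrees(r.x[2]),np.round(r.fun,1))
    p=r.x;print('handle',W(p,[hx,0,.239]),'hinge',W(p,[.09,0,.105]))
    for n in obs: print(n,np.round(proj(n,W(p,[[hx,.055,.239],[hx,-.055,.239],[.09,.05,.105],[.09,-.05,.105],[0,0,.11]]))))
    for q,n,uv,z in [('cup','top',(209,218),.06),('fin','top',(366,258),.03),('spool','top',(350,300),.03)]: print(q,at(n,*uv,z))
E
python3 fit.py
```

```text
[0.55256881 0.1653048  0.239     ] [0.70702156 0.1010889  0.1481483 ]
[ 0.69502     0.10782985 -0.39129874] -22.419766575334595 [-1.   0.8 -1.2  0.9 -2.   1.  -0.3 -0.7]
handle [[0.55106729 0.16722099 0.239     ]] hinge [[0.7782173  0.07350482 0.105     ]]
top [[227. 259.]
 [282. 279.]
 [282. 169.]
 [323. 183.]
 [288. 211.]]
scene [[450. 228.]
 [410. 184.]
 [318. 334.]
 [289. 291.]
 [347. 288.]]
cup [0.70118932 0.29593169 0.06      ]
fin [ 0.59502734 -0.06597638  0.03      ]
spool [ 0.49899598 -0.02257567  0.03      ]
```

Call:
send_rows([
  [0, 0, 1, 0.1, 0.3, 0.3, 85],
  [0, 0, 2.5, 0.3, 0.75, 0.3, 85],
  [0, 0, 2.5, 0.3, 0.75, 0.3, 85],
  [0, 0, 2.5, 0.3, 0.75, 0.3, 85],
  [0, 0, 2.5, 0.3, 0.75, 0.3, 85],
  [0, 0, 2.5, 0.3, 0.75, 0.3, 85],
  [0, 0, 2.5, 0.3, 0.75, 0.2, 85],
  [0, 0, 2.5, 0.3, 0.75, 0.2, 85],
])

```text
time_s: 1.6
tcp_pos: [0.3633, -0.2917, 0.3511]
ee_rot: [0.932, 0.363, 0.001, 0.001]
force: [1.1, -0.2, 0.0]
grip_width: 0.085
```

Call:
send_rows([
  [0, 0, 2.5, 0.3, 0.75, 0.1, 85],
  [0, 0, 2.5, 0.3, 0.75, 0.1, 85],
  [0, 0, 2.5, 0.3, 0.75, 0, 85],
  [0, 0, 2.5, 0.3, 0.75, 0, 85],
  [0, 0, 2.5, 0.3, 0.75, 0, 85],
  [0, 0, 2.5, 0.3, 0.75, 0, 85],
  [0, 0, 2.5, 0.3, 0.75, 0, 85],
  [0, 0, 2.5, 0.3, 0.75, 0, 85],
])

```text
time_s: 2.4
tcp_pos: [0.4827, 0.0083, 0.3606]
ee_rot: [0.855, 0.519, 0.001, 0.0]
force: [0.9, -0.8, -0.4]
grip_width: 0.0849
```

Call:
send_rows([
  [0, 0, 2.5, 0.3, 0.75, 0, 85],
  [0, 0, 2.5, 0.3, 0.75, 0, 85],
  [0, 0, 0, 0.3, 0.75, 0, 85],
  [0, 0, 0, 0.2, 0.5, 0, 85],
  [0, 0, 0, 0.1, 0.2, 0, 85],
  [0, 0, 0, 0, 0, 0, 85],
  [0, 0, 0, 0, 0, 0, 85],
])

```text
time_s: 3.1
tcp_pos: [0.5424, 0.153, 0.3598]
ee_rot: [0.832, 0.555, -0.0, 0.0]
force: [0.8, -1.3, -0.3]
grip_width: 0.0847
```

```bash
cat > wr.py <<'E'
from h import *
from scipy.spatial.transform import Rotation as Ro
def wcam():
    o=manip.get_obs();c=vision.camera_info('wrist');T=np.eye(4);T[:3,:3]=Ro.from_quat(o['ee_rot']).as_matrix();T[:3,3]=o['tcp_pos']
    return o,c,T@np.array(c['mount'])
def wat(c,M,u,v,z):
    d=M[:3,:3]@np.array([(u-c['cx'])/c['fx'],(v-c['cy'])/c['fy'],1]);return M[:3,3]+d*(z-M[2,3])/d[2]
def wproj(c,M,P):
    q=(np.atleast_2d(P)-M[:3,3])@M[:3,:3];return np.c_[c['cx']+c['fx']*q[:,0]/q[:,2],c['cy']+c['fy']*q[:,1]/q[:,2]]
E
python3 - <<'E'
from wr import *; from fit import W,hx
o,c,M=wcam();snap('wrist','w1.png')
print(o['time_s'],o['tcp_pos'],Ro.from_quat(o['ee_rot']).as_matrix().round(3),o['force'])
print(M.round(3),c)
p=[.695,.1078,-.391];print(wproj(c,M,W(p,[[hx,.045,.239],[hx,0,.239],[hx,-.045,.239]])))
for r in spotter.masks_of('handle','wrist')[:2]: print(r['p'],r['bbox'])
E
```

```text
3.1 [0.5424204  0.15301018 0.35975949] [[ 0.384  0.923 -0.   ]
 [ 0.923 -0.384 -0.001]
 [-0.001  0.    -1.   ]] [ 0.77698461 -1.26335706 -0.28501813]
[[ 0.923 -0.368 -0.107  0.571]
 [-0.384 -0.886 -0.262  0.219]
 [ 0.001  0.283 -0.959  0.495]
 [ 0.     0.     0.     1.   ]] {'fx': 359.3193457068801, 'fy': 359.3193457068801, 'cx': 318.448457103426, 'cy': 238.28573423129438, 'mount': array([[ 9.41531306e-04, -9.59387744e-01, -2.82089119e-01,
         7.18784299e-02],
       [ 9.99998797e-01,  5.55587633e-04,  1.44814592e-03,
         5.84436030e-04],
       [-1.23260823e-03, -2.82090143e-01,  9.59387113e-01,
        -1.35076621e-01],
       [ 0.00000000e+00,  0.00000000e+00,  0.00000000e+00,
         1.00000000e+00]])}
[[320.50700975 148.39372543]
 [320.573534   212.17972577]
 [320.63387781 270.03967076]]
0.68 [443.6, 207.1, 272.1, 154.3]
```

View pics/w1.png

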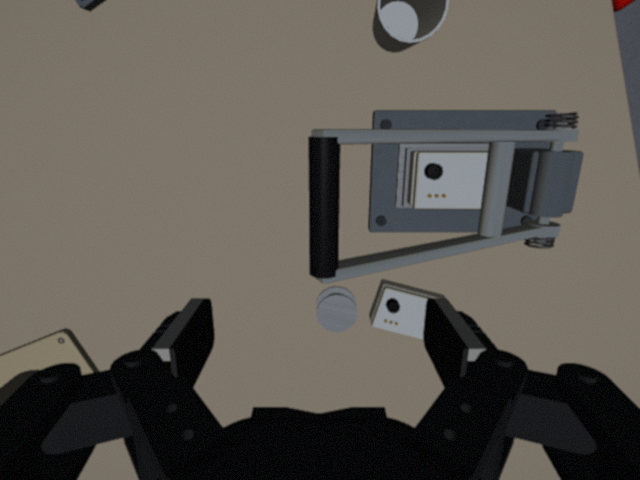

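The wrist view shows the bar from (323,138) to (325,276), about 3 px right of and 6 px above the prediction. The jaw axis is aligned and the space beside the bar is clear. I'll correct by (+12.6, +17) mm and descend 130 mm.

Call:
send_rows([
  [0, 0, 0, 0.13, 0.17, 0, 85],
  [0, 0, 0, 0.12, 0.17, -0.2, 85],
  [0, 0, 0, 0, 0, -0.4, 85],
  [0, 0, 0, 0, 0, -0.5, 85],
  [0, 0, 0, 0, 0, -0.5, 85],
  [0, 0, 0, 0, 0, -0.5, 85],
  [0, 0, 0, 0, 0, -0.3, 85],
  [0, 0, 0, 0, 0, -0.2, 85],
])

```text
time_s: 4.0
tcp_pos: [0.5546, 0.1705, 0.2267]
ee_rot: [0.832, 0.555, -0.001, -0.001]
force: [0.0, -0.5, 0.6]
grip_width: 0.0851
```

Call:
send_rows([
  [0, 0, 0, 0, 0, 0, 60],
  [0, 0, 0, 0, 0, 0, 45],
  [0, 0, 0, 0, 0, 0, 35],
  [0, 0, 0, 0, 0, 0, 30],
  [0, 0, 0, 0, 0, 0, 30],
])

```text
time_s: 4.5
tcp_pos: [0.5561, 0.1706, 0.2302]
ee_rot: [0.832, 0.555, 0.001, 0.0]
force: [0.4, 0.0, 0.1]
grip_width: 0.0301
```

```bash
python3 - <<'E'
from wr import *
o,c,M=wcam();snap('wrist','w2.png');print(o['time_s'],o['tcp_pos'],o['force'],o['grip_width'])
E
```

```text
4.5 [0.55606408 0.1706035  0.23022292] [0.40143812 0.04591008 0.12914533] 0.03007557578422244
```

View pics/w2.png

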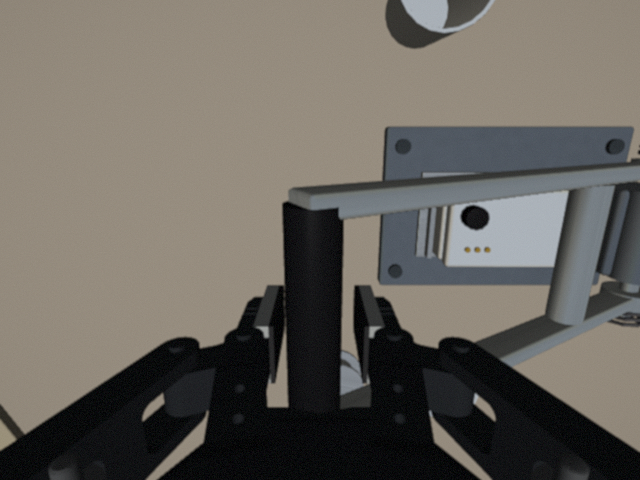

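The bar (columns 285–342) sits between the pads, nearly centred, so I'll close.

Call:
send_rows([
  [0, 0, 0, 0, 0, 0, 24],
  [0, 0, 0, 0, 0, 0, 20],
  [0, 0, 0, 0, 0, 0, 15],
  [0, 0, 0, 0, 0, 0, 15],
  [0, 0, 0, 0, 0, 0, 15],
])

```text
time_s: 5.05
tcp_pos: [0.5541, 0.1712, 0.2298]
ee_rot: [0.832, 0.555, -0.001, -0.001]
force: [-4.1, 2.0, 4.8]
grip_width: 0.0204
```

Call:
send_rows([
  [0, 0, 0, -0.05, 0.02, -0.1, 15],
  [0, 0, 0, -0.05, 0.02, -0.1, 15],
  [0, 0, 0, -0.05, 0.02, -0.1, 15],
  [0, 0, 0, -0.04, 0.015, -0.1, 15],
  [0, 0, 0, -0.04, 0.02, -0.1, 15],
  [0, 0, 0, 0, 0, 0, 15],
  [0, 0, 0, 0, 0, 0, 15],
])

```text
time_s: 5.75
tcp_pos: [0.5435, 0.1757, 0.2054]
ee_rot: [0.832, 0.555, 0.0, -0.0]
force: [-4.6, 1.2, 6.3]
grip_width: 0.0204
```

Call:
send_rows([
  [0, 0, 0, -0.045, 0.018, -0.13, 15],
  [0, 0, 0, -0.045, 0.018, -0.13, 15],
  [0, 0, 0, -0.045, 0.018, -0.13, 15],
  [0, 0, 0, -0.04, 0.018, -0.13, 15],
  [0, 0, 0, 0, 0, 0, 15],
  [0, 0, 0, 0, 0, 0, 15],
])

```text
time_s: 6.35
tcp_pos: [0.5349, 0.1792, 0.1797]
ee_rot: [0.832, 0.555, 0.0, 0.0]
force: [-5.4, 1.2, 7.6]
grip_width: 0.0203
```

Call:
send_rows([
  [0, 0, 0, -0.035, 0.014, -0.13, 15],
  [0, 0, 0, -0.035, 0.014, -0.13, 15],
  [0, 0, 0, 0, 0, 0, 15],
  [0, 0, 0, 0, 0, 0, 15],
])

```text
time_s: 6.75
tcp_pos: [0.5316, 0.1806, 0.1668]
ee_rot: [0.832, 0.555, 0.0, 0.0]
force: [-6.2, 1.6, 9.5]
grip_width: 0.0203
```

Call:
send_rows([
  [0, 0, 0, -0.014, 0.006, -0.06, 15],
  [0, 0, 0, -0.014, 0.006, -0.06, 15],
  [0, 0, 0, 0, 0, 0, 15],
])

```text
time_s: 7.05
tcp_pos: [0.53, 0.1813, 0.1603]
ee_rot: [0.832, 0.555, 0.0, -0.0]
force: [-5.1, 1.1, 6.5]
grip_width: 0.02
```

Call:
send_rows([
  [0, 0, 0, -0.014, 0.006, -0.06, 15],
  [0, 0, 0, -0.014, 0.006, -0.06, 15],
  [0, 0, 0, 0, 0, 0, 15],
])

```text
time_s: 7.35
tcp_pos: [0.5289, 0.1817, 0.1547]
ee_rot: [0.832, 0.555, 0.0, 0.0]
force: [-6.1, 1.7, 8.5]
grip_width: 0.0203
```

```bash
cat > m.py <<'E'
from h import *
import sys
F=[];Z=[]
for i in range(int(sys.argv[1]) if len(sys.argv)>1 else 6):
    vision.snapshot('top');o=manip.get_obs();F.append(o['force']);Z.append(o['tcp_pos'])
F=np.array(F);f=F.mean(0);z=np.mean(Z,0)
b=np.arcsin(np.clip((.13424-(.2298-z[2]))/.28,-1,1));px=f[0]*.923-f[1]*.384
s=[(g[0]*.923-g[1]*.384)*np.sin(b)+g[2]*np.cos(b) for g in F]
print('t',round(o['time_s'],2),'z',np.round(z*1000,1),'a',round(.5-b,3),'f',f.round(1),'tang',np.mean(s).round(2),'sd',np.std(s).round(2),'radial out',round(-px*np.cos(b)+f[2]*np.sin(b),1))
E
python3 m.py
```

```text
t 7.65 z [528.9 181.7 154.9] a 0.286 f [-6.1  1.2  8.5] tang 6.98 sd 0.42 radial out 7.7
```

Call:
send_rows([
  [0, 0, 0, -0.013, 0.005, -0.06, 15],
  [0, 0, 0, 0, 0, 0, 15],
])

```text
time_s: 7.85
tcp_pos: [0.5282, 0.182, 0.1513]
ee_rot: [0.832, 0.555, 0.0, -0.0]
force: [-3.7, 0.9, 5.4]
grip_width: 0.02
```

```bash
python3 m.py
```

```text
t 8.15 z [528.2 182.  151.4] a 0.299 f [-3.9  0.9  5.9] tang 5.02 sd 0.71 radial out 5.1
```

Call:
send_rows([
  [0, 0, 0, -0.012, 0.005, -0.06, 15],
  [0, 0, 0, 0, 0, 0, 15],
])

```text
time_s: 8.35
tcp_pos: [0.5276, 0.1822, 0.1483]
ee_rot: [0.832, 0.555, 0.0, 0.0]
force: [-4.4, 0.7, 6.5]
grip_width: 0.02
```

```bash
python3 m.py
```

```text
t 8.65 z [527.7 182.2 148.5] a 0.31 f [-4.7  1.3  6.7] tang 5.61 sd 0.52 radial out 6.1
```

Call:
send_rows([
  [0, 0, 0, -0.012, 0.005, -0.06, 15],
  [0, 0, 0, 0, 0, 0, 15],
])

```text
time_s: 8.85
tcp_pos: [0.5272, 0.1825, 0.1455]
ee_rot: [0.832, 0.555, 0.0, 0.0]
force: [-5.2, 0.9, 7.8]
grip_width: 0.0202
```

```bash
python3 m.py 4
```

```text
t 9.05 z [527.2 182.4 145.7] a 0.32 f [-4.8  1.2  7.6] tang 6.61 sd 0.34 radial out 6.2
```

Call:
send_rows([
  [0, 0, 0, -0.011, 0.005, -0.06, 15],
  [0, 0, 0, 0, 0, 0, 15],
])

```text
time_s: 9.25
tcp_pos: [0.5267, 0.1827, 0.1428]
ee_rot: [0.832, 0.555, 0.001, 0.0]
force: [-4.8, 1.6, 8.6]
grip_width: 0.0202
```

```bash
python3 m.py 4
```

```text
t 9.45 z [526.7 182.6 142.9] a 0.33 f [-5.8  1.   8.5] tang 7.43 sd 0.24 radial out 7.1
```

Call:
send_rows([
  [0, 0, 0, -0.01, 0.004, -0.06, 15],
  [0, 0, 0, 0, 0, 0, 15],
])

```text
time_s: 9.65
tcp_pos: [0.5262, 0.1829, 0.1393]
ee_rot: [0.832, 0.555, 0.0, 0.0]
force: [-3.2, 0.2, 6.0]
grip_width: 0.0202
```

```bash
python3 m.py 4
```

```text
t 9.85 z [526.2 182.9 139.4] a 0.343 f [-3.2  0.8  6. ] tang 5.41 sd 0.1 radial out 4.2
```

Call:
send_rows([
  [0, 0, 0, -0.009, 0.004, -0.06, 15],
  [0, 0, 0, 0, 0, 0, 15],
])

```text
time_s: 10.05
tcp_pos: [0.5257, 0.1831, 0.1363]
ee_rot: [0.832, 0.555, 0.0, 0.0]
force: [-4.8, 0.5, 7.0]
grip_width: 0.02
```

Call:
send_rows([
  [0, 0, 0, -0.009, 0.004, -0.06, 15],
  [0, 0, 0, 0, 0, 0, 15],
])

```text
time_s: 10.25
tcp_pos: [0.5253, 0.1832, 0.1335]
ee_rot: [0.832, 0.555, 0.0, 0.0]
force: [-5.0, 1.1, 7.8]
grip_width: 0.0203
```

Call:
send_rows([
  [0, 0, 0, -0.008, 0.003, -0.06, 15],
  [0, 0, 0, 0, 0, 0, 15],
])

```text
time_s: 10.45
tcp_pos: [0.5249, 0.1834, 0.1304]
ee_rot: [0.832, 0.555, 0.0, 0.0]
force: [-2.3, 0.5, 5.6]
grip_width: 0.02
```

```bash
python3 m.py 4
```

```text
t 10.65 z [524.9 183.4 130.3] a 0.376 f [-3.4  0.4  5.4] tang 4.91 sd 0.25 radial out 3.9
```

Call:
send_rows([
  [0, 0, 0, -0.008, 0.003, -0.06, 15],
  [0, 0, 0, 0, 0, 0, 15],
])

```text
time_s: 10.85
tcp_pos: [0.5245, 0.1836, 0.1271]
ee_rot: [0.832, 0.555, 0.0, 0.0]
force: [-2.6, 0.5, 6.3]
grip_width: 0.0202
```

Call:
send_rows([
  [0, 0, 0, -0.007, 0.003, -0.06, 15],
  [0, 0, 0, 0, 0, 0, 15],
])

```text
time_s: 11.05
tcp_pos: [0.5242, 0.1837, 0.1243]
ee_rot: [0.832, 0.555, 0.0, 0.0]
force: [-3.1, 0.3, 7.0]
grip_width: 0.0201
```

```bash
python3 m.py 3
```

```text
t 11.2 z [524.2 183.7 124.4] a 0.397 f [-3.8  0.8  6.9] tang 6.51 sd 0.34 radial out 4.5
```

Call:
send_rows([
  [0, 0, 0, -0.006, 0.002, -0.06, 15],
  [0, 0, 0, 0, 0, 0, 15],
])

```text
time_s: 11.4
tcp_pos: [0.524, 0.1838, 0.1215]
ee_rot: [0.832, 0.555, 0.001, 0.0]
force: [-4.7, 0.9, 7.0]
grip_width: 0.0202
```

```bash
python3 m.py 3
```

```text
t 11.55 z [524.  183.8 121.6] a 0.407 f [-5.5  1.   7.9] tang 7.4 sd 0.65 radial out 6.1
```

Call:
send_rows([
  [0, 0, 0, -0.005, 0.002, -0.06, 15],
  [0, 0, 0, 0, 0, 0, 15],
])

```text
time_s: 11.75
tcp_pos: [0.5238, 0.1839, 0.1186]
ee_rot: [0.832, 0.555, 0.001, 0.001]
force: [-5.4, 1.6, 8.2]
grip_width: 0.0202
```

```bash
python3 m.py 3
```

```text
t 11.9 z [523.7 183.9 118.8] a 0.417 f [-5.7  0.7  8.5] tang 7.97 sd 0.25 radial out 6.3
```

Call:
send_rows([
  [0, 0, 0, -0.005, 0.002, -0.06, 15],
  [0, 0, 0, 0, 0, 0, 15],
])

```text
time_s: 12.1
tcp_pos: [0.5234, 0.184, 0.1152]
ee_rot: [0.832, 0.555, 0.0, 0.0]
force: [-2.4, 1.0, 5.2]
grip_width: 0.0206
```

```bash
python3 m.py 3
```

```text
t 12.25 z [523.4 184.  115.3] a 0.43 f [-2.9  0.1  6.1] tang 5.9 sd 0.1 radial out 3.2
```

Call:
send_rows([
  [0, 0, 0, -0.004, 0.002, -0.06, 15],
  [0, 0, 0, 0, 0, 0, 15],
])

```text
time_s: 12.45
tcp_pos: [0.5232, 0.1841, 0.1122]
ee_rot: [0.832, 0.555, 0.0, 0.0]
force: [-4.3, 0.5, 6.6]
grip_width: 0.0203
```

```bash
python3 m.py 3
```

```text
t 12.6 z [523.2 184.1 112.4] a 0.44 f [-3.5  0.3  6.7] tang 6.49 sd 0.16 radial out 3.8
```

Call:
send_rows([
  [0, 0, 0, -0.003, 0.001, -0.06, 15],
  [0, 0, 0, 0, 0, 0, 15],
])

```text
time_s: 12.8
tcp_pos: [0.5231, 0.1842, 0.1093]
ee_rot: [0.832, 0.555, 0.0, 0.0]
force: [-3.5, 1.8, 7.5]
grip_width: 0.0199
```

```bash
python3 m.py 3
```

```text
t 12.95 z [523.1 184.2 109.5] a 0.45 f [-4.9  1.5  6.8] tang 6.5 sd 0.2 radial out 5.4
```

Call:
send_rows([
  [0, 0, 0, -0.003, 0.001, -0.06, 15],
  [0, 0, 0, 0, 0, 0, 15],
])

```text
time_s: 13.15
tcp_pos: [0.523, 0.1842, 0.1065]
ee_rot: [0.832, 0.555, 0.001, 0.0]
force: [-5.2, 2.0, 9.0]
grip_width: 0.0202
```

```bash
python3 m.py 3
```

```text
t 13.3 z [522.9 184.2 106.7] a 0.46 f [-5.3  1.5  8.3] tang 8.1 sd 0.82 radial out 5.8
```

Call:
send_rows([
  [0, 0, 0, -0.002, 0.001, -0.06, 15],
  [0, 0, 0, 0, 0, 0, 15],
])

```text
time_s: 13.5
tcp_pos: [0.5227, 0.1843, 0.1031]
ee_rot: [0.832, 0.555, 0.0, 0.0]
force: [-3.0, 0.7, 6.4]
grip_width: 0.02
```

```bash
python3 m.py 3
```

```text
t 13.65 z [522.7 184.3 103.2] a 0.473 f [-3.5  1.3  5.6] tang 5.49 sd 0.28 radial out 3.9
```

```bash
python3 - <<'E'
from h import *
a=snap('wrist');b=snap('scene')[150:400,230:480]
b=cv2.resize(b,(480,480),interpolation=cv2.INTER_CUBIC)
im=np.hstack([cv2.resize(a,(640,480))[:, 240:560],b]);cv2.imwrite('pics/c3.png',im[:,:,::-1])
E
```

```text
(no output)
```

View pics/c3.png

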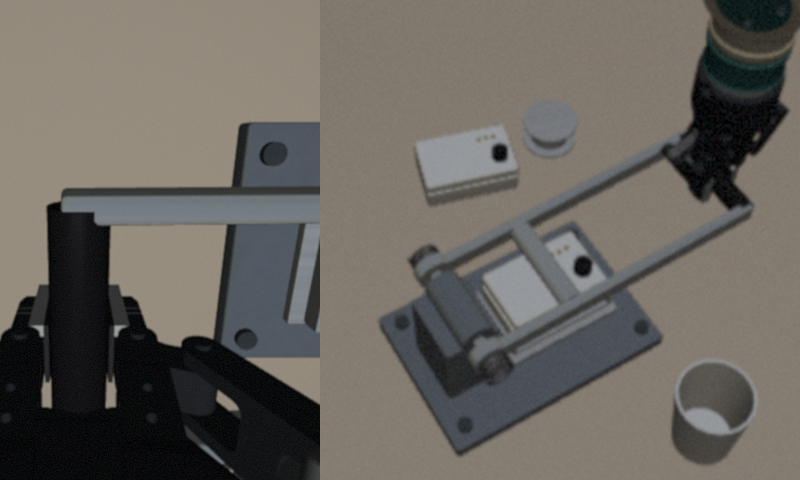

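The bar is still held squarely, the arm is nearly level, and the roller is just over the cover with the bystanders clear. I'll continue in small steps.

Call:
send_rows([
  [0, 0, 0, -0.002, 0.001, -0.05, 15],
  [0, 0, 0, 0, 0, 0, 15],
])

```text
time_s: 13.95
tcp_pos: [0.5226, 0.1843, 0.1006]
ee_rot: [0.832, 0.555, 0.0, 0.0]
force: [-3.1, 0.8, 5.8]
grip_width: 0.02
```

```bash
python3 m.py 3
```

```text
t 14.1 z [522.6 184.3 100.8] a 0.481 f [-4.2  0.9  6.1] tang 6.02 sd 0.34 radial out 4.3
```

Call:
send_rows([
  [0, 0, 0, 0, 0, -0.05, 15],
  [0, 0, 0, 0, 0, 0, 15],
])

```text
time_s: 14.3
tcp_pos: [0.5226, 0.1844, 0.0982]
ee_rot: [0.832, 0.555, 0.0, 0.0]
force: [-4.1, -0.0, 6.7]
grip_width: 0.0206
```

```bash
python3 m.py 3
```

```text
t 14.45 z [522.6 184.4  98.3] a 0.49 f [-4.3  1.2  7.7] tang 7.65 sd 0.42 radial out 4.5
```

Call:
send_rows([
  [0, 0, 0, 0, 0, -0.05, 15],
  [0, 0, 0, 0, 0, 0, 15],
])

```text
time_s: 14.65
tcp_pos: [0.5226, 0.1844, 0.0959]
ee_rot: [0.832, 0.555, 0.0, 0.0]
force: [-5.4, 0.8, 8.2]
grip_width: 0.0202
```

```bash
python3 m.py 3
```

```text
t 14.8 z [522.6 184.4  96. ] a 0.499 f [-5.   1.   7.3] tang 7.29 sd 0.32 radial out 5.0
```

```bash
python3 - <<'E'
from wr import *; from fit import W
o,c,M=wcam();im=snap('wrist','w4.png')
w2=cv2.imread('pics/w2.png')
for n,i in(('w2',w2),('w4',im)):
  g=i.max(2).astype(int)
  for r in (215,235,255):
    d=g[r,250:380]<60
    x=np.where(d)[0]+250;print(n,r,x.min(),x.max(),len(x))
p=[.6965,.1105,-.391]
for h in (-.005,0,.005,.01,.015):
  q=o['tcp_pos']+np.array([0,0,.011+h]); e=np.array([np.sin(.391),np.cos(.391),0])*.03;n=np.array([np.cos(.391),-np.sin(.391),0])*.011
  print(h,wproj(c,M,[q+e-n,q+e+n]).round(0).tolist())
for a in (.3,.35,.4,.45,.5):
  b=.5-a;H=[.09-.28*np.cos(b),0,.105+.28*np.sin(b)];R=[.09-.09*np.cos(b),0,.105+.09*np.sin(b)]
  print(a,'handle end',proj('scene',W(p,[[H[0],.06,H[2]],[H[0],-.06,H[2]],[R[0],.045,R[2]],[R[0],-.045,R[2]]])).round(0).tolist())
b=snap('scene')[170:350,260:500];cv2.imwrite('pics/s4.png',cv2.resize(b,(800,600),interpolation=cv2.INTER_CUBIC)[:,:,::-1])
E
```

```text
w2 215 283 337 55
w2 235 284 342 59
w2 255 284 379 59
w4 215 287 332 46
w4 235 288 348 61
w4 255 288 348 61
-0.005 [[287.0, 248.0], [345.0, 248.0]]
0 [[286.0, 253.0], [346.0, 252.0]]
0.005 [[285.0, 257.0], [347.0, 257.0]]
0.01 [[283.0, 262.0], [349.0, 262.0]]
0.015 [[282.0, 267.0], [350.0, 267.0]]
0.3 handle end [[457.0, 252.0], [416.0, 207.0], [362.0, 305.0], [334.0, 267.0]]
0.35 handle end [[457.0, 256.0], [416.0, 211.0], [362.0, 306.0], [334.0, 268.0]]
0.4 handle end [[456.0, 260.0], [416.0, 215.0], [362.0, 307.0], [335.0, 269.0]]
0.45 handle end [[455.0, 264.0], [416.0, 220.0], [362.0, 308.0], [335.0, 271.0]]
0.5 handle end [[454.0, 269.0], [415.0, 224.0], [362.0, 309.0], [335.0, 272.0]]
```

View pics/s4.png

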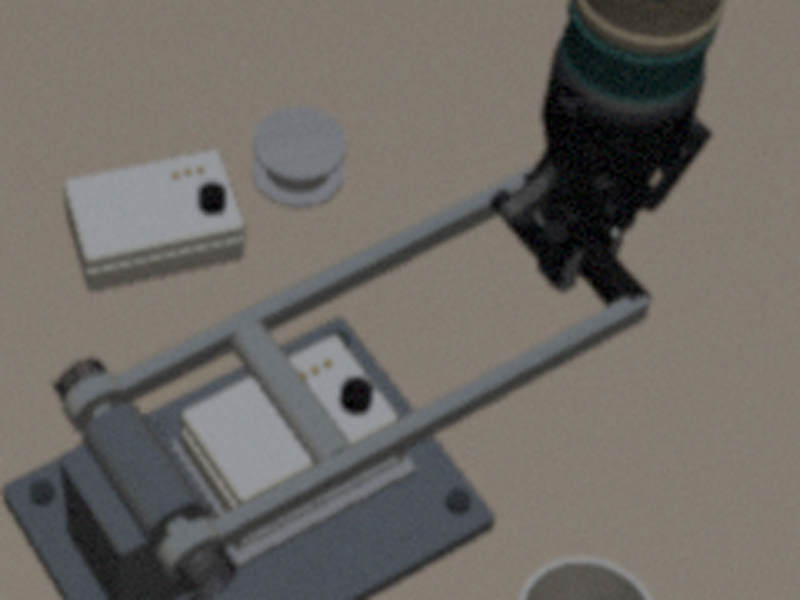

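View pics/w4.png

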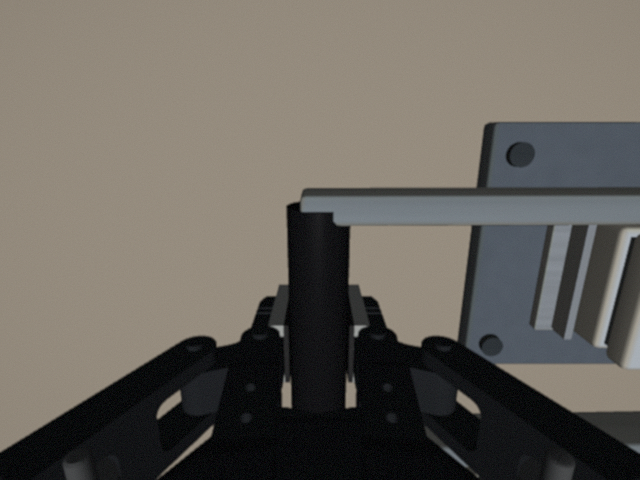

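The grip is unchanged. The sawtooth in the force looks like the bar sticking and turning in the pads, which carries some moment, and not a slip. The roller sits just above or at the cover, so I'll keep feeling downward.

Call:
send_rows([
  [0, 0, 0, 0, 0, -0.05, 15],
  [0, 0, 0, 0, 0, 0, 15],
])

```text
time_s: 15.1
tcp_pos: [0.5226, 0.1844, 0.0935]
ee_rot: [0.832, 0.555, 0.0, 0.0]
force: [-6.9, 1.9, 8.6]
grip_width: 0.0205
```

```bash
python3 m.py 3
```

```text
t 15.25 z [522.6 184.4  93.6] a 0.507 f [-6.3  1.5  8.2] tang 8.29 sd 0.35 radial out 6.3
```

Call:
send_rows([
  [0, 0, 0, 0, 0, -0.05, 15],
  [0, 0, 0, 0, 0, 0, 15],
])

```text
time_s: 15.45
tcp_pos: [0.5225, 0.1844, 0.0905]
ee_rot: [0.832, 0.555, 0.0, -0.0]
force: [-4.2, 1.0, 5.7]
grip_width: 0.0206
```

```bash
python3 m.py 3
```

```text
t 15.6 z [522.5 184.4  90.6] a 0.518 f [-3.7  1.   6.1] tang 6.21 sd 0.13 radial out 3.7
```

Call:
send_rows([
  [0, 0, 0, 0, 0, -0.05, 15],
  [0, 0, 0, 0, 0, 0, 15],
])

```text
time_s: 15.8
tcp_pos: [0.5225, 0.1844, 0.088]
ee_rot: [0.832, 0.555, 0.0, -0.0]
force: [-4.8, 1.1, 6.3]
grip_width: 0.0203
```

```bash
python3 m.py 3
```

```text
t 15.95 z [522.5 184.4  88.2] a 0.526 f [-3.7  1.1  5.9] tang 6.02 sd 0.42 radial out 3.7
```

```bash
python3 - <<'E'
from wr import *; from fit import W,hx,rx,rz
from scipy.optimize import least_squares
# refit pose incl. wrist w1 bar ends, then predict
obs={'top':[([hx,0,.239],(255,268)),([rx,0,rz],(290,201))],'scene':[([hx,0,.239],(431,204.5)),([rx,0,rz],(343,279))]}
f=lambda p:np.concatenate([(proj(n,W(p,[q]))[0]-uv) for n in obs for q,uv in obs[n]]+[(W(p,[hx,0,.239])[0,:2]-[.555,.1705])*2000])
p=least_squares(f,[.696,.11,-.39]).x;print(p)
im0=cv2.imread('pics/scene0.png');im=snap('scene')[:,:,::-1].copy();cv2.imwrite('pics/s5.png',im)
def draw(img,a,col):
    b=.5-a
    def at_(r,y,dz=.01): # top edge of arm outer
        return [.09-r*np.cos(b)+dz*np.sin(b),y,.105+r*np.sin(b)+dz*np.cos(b)]
    for y in(.055,-.055):
        q=proj('scene',W(p,[at_(0,y),at_(.285,y)]))
        cv2.line(img,*[tuple(np.round((v-[260,160])*3).astype(int).tolist()) for v in q],col,1)
A=cv2.resize(im0[160:360,260:470],None,fx=3,fy=3);B=cv2.resize(im[160:360,260:470],None,fx=3,fy=3)
draw(A,0,(0,0,255))
for a,cl in((.3,(0,0,255)),(.4,(0,255,0)),(.5,(255,0,0))):draw(B,a,cl)
cv2.imwrite('pics/ov.png',cv2.resize(np.hstack([A,B]),(800,381)))
c,s=np.cos(p[2]),np.sin(p[2]);o=manip.get_obs();d=o['tcp_pos'][:2]-p[:2]
print('tcp in press x,y',c*d[0]+s*d[1],-s*d[0]+c*d[1], 'z',o['tcp_pos'][2])
E
```

```text
[ 0.69695667  0.10751775 -0.41414613]
tcp in press x,y -0.19064657452807413 0.0001690392132221441 z 0.08819684035062259
```

View pics/ov.png

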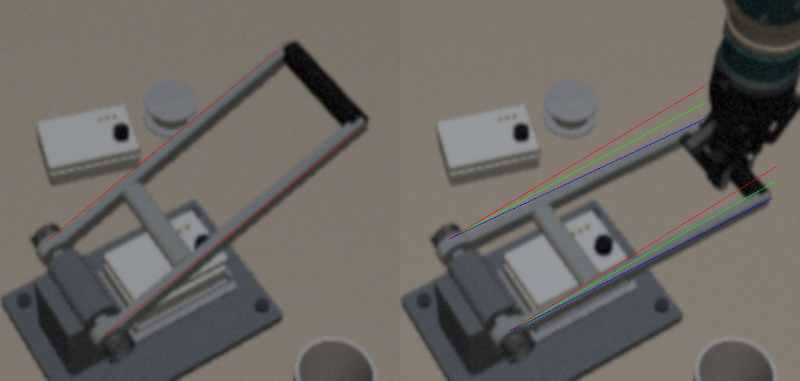

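Call:
send_rows([
  [0, 0, 0, 0, 0, -0.04, 15],
  [0, 0, 0, 0, 0, 0, 15],
])

```text
time_s: 16.2
tcp_pos: [0.5225, 0.1844, 0.0862]
ee_rot: [0.832, 0.555, 0.0, 0.0]
force: [-4.0, 1.1, 6.4]
grip_width: 0.0204
```

```bash
python3 m.py 2
```

```text
t 16.3 z [522.5 184.4  86.3] a 0.533 f [-4.4  0.7  6.5] tang 6.67 sd 0.55 radial out 4.1
```

Call:
send_rows([
  [0, 0, 0, 0, 0, -0.04, 15],
  [0, 0, 0, 0, 0, 0, 15],
])

```text
time_s: 16.5
tcp_pos: [0.5226, 0.1844, 0.0843]
ee_rot: [0.832, 0.555, 0.0, 0.0]
force: [-3.4, 0.9, 6.9]
grip_width: 0.0198
```

```bash
python3 m.py 2
```

```text
t 16.6 z [522.6 184.4  84.4] a 0.54 f [-5.2  1.   7.4] tang 7.56 sd 0.6 radial out 4.9
```

Call:
send_rows([
  [0, 0, 0, 0, 0, -0.04, 15],
  [0, 0, 0, 0, 0, 0, 15],
])

```text
time_s: 16.8
tcp_pos: [0.5227, 0.1844, 0.0824]
ee_rot: [0.832, 0.555, 0.0, 0.0]
force: [-5.5, 1.2, 8.0]
grip_width: 0.0202
```

```bash
python3 m.py 2
```

```text
t 16.9 z [522.6 184.3  82.5] a 0.547 f [-5.2  1.4  8.3] tang 8.51 sd 0.4 radial out 5.0
```

Call:
send_rows([
  [0, 0, 0, 0, 0, -0.04, 15],
  [0, 0, 0, 0, 0, 0, 15],
])

```text
time_s: 17.1
tcp_pos: [0.5227, 0.1843, 0.0805]
ee_rot: [0.832, 0.555, 0.0, 0.0]
force: [-5.7, 1.1, 8.3]
grip_width: 0.02
```

```bash
python3 m.py 2
```

```text
t 17.2 z [522.7 184.3  80.6] a 0.554 f [-6.   1.1  8.4] tang 8.67 sd 0.77 radial out 5.5
```

```bash
python3 - <<'E'
from wr import *
o,c,M=wcam();w=snap('wrist')
g=w.max(2).astype(int)
for r in (225,235,245,255,265):
    x=np.where(g[r,250:380]<60)[0]+250;print(r,x.min(),x.max())
ims=[cv2.imread('pics/scene0.png').astype(float)]
ims.append(np.mean([snap('scene')[:,:,::-1].astype(float) for _ in range(4)],0))
im=np.hstack([cv2.resize(i[250:345,295:395],(400,380),interpolation=cv2.INTER_CUBIC).clip(0,255) for i in ims])
cv2.imwrite('pics/d6.png',(im*1.2).clip(0,255))
print(o['moment'],o['force'])
E
```

```text
225 287 333
235 288 348
245 288 348
255 288 348
265 288 348
[-0.13888941  0.11532633 -0.00298793] [-5.95986826  1.30045934  7.59347144][ WARN:0@4.304] global loadsave.cpp:1063 imwrite_ Unsupported depth image for selected encoder is fallbacked to CV_8U.
```

View pics/d6.png

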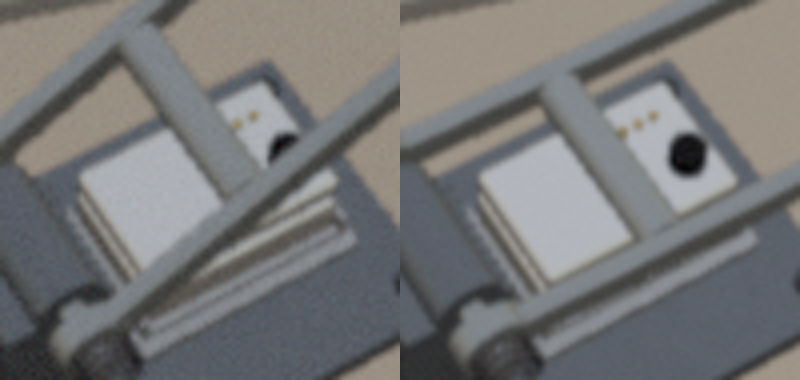

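```bash
python3 - <<'E'
from wr import *
o,c,M=wcam();M=M.copy()
T=o['tcp_pos'];ex=np.array([.9235,-.3835,0]);ey=np.array([.3835,.9235,0]);ez=np.array([0,0,1.])
for h in(-.003,0,.005,.01,.015):
  for tilt in(.15,.1,.05,0,-.05):   # b=.5-a
    B=T+ez*(.011+h);out=[]
    for s in(0,.08):
      for (y,dz) in((.055,.01),(.045,.01),(.045,-.01)):
        P=B+ex*(s*np.cos(tilt)+dz*np.sin(tilt))+ey*y+ez*(-s*np.sin(tilt)+dz*np.cos(tilt));out.append(wproj(c,M,P)[0])
    out=np.array(out);r=lambda i:(out[i+3]-out[i])[1]/(out[i+3]-out[i])[0]*300
    print(h,tilt,'rows',out[:3,1].round(0),'drop/300px',np.round([r(0),r(1),r(2)],1))
E
```

```text
-0.003 0.15 rows [187. 216. 205.] drop/300px [ -6.5 -10.2  -8.8]
-0.003 0.1 rows [187. 217. 205.] drop/300px [-4.3 -6.8 -5.8]
-0.003 0.05 rows [187. 217. 205.] drop/300px [-2.2 -3.4 -2.9]
-0.003 0 rows [187. 217. 205.] drop/300px [ 0.  -0.1 -0. ]
-0.003 -0.05 rows [187. 217. 205.] drop/300px [2.2 3.3 2.9]
0 0.15 rows [188. 219. 207.] drop/300px [ -6.7 -10.5  -9. ]
0 0.1 rows [188. 219. 207.] drop/300px [-4.4 -7.  -6. ]
0 0.05 rows [188. 219. 207.] drop/300px [-2.2 -3.5 -3. ]
0 0 rows [188. 219. 207.] drop/300px [-0.  -0.1 -0. ]
0 -0.05 rows [188. 219. 207.] drop/300px [2.2 3.4 2.9]
0.005 0.15 rows [190. 222. 209.] drop/300px [ -7.  -10.9  -9.3]
0.005 0.1 rows [190. 222. 209.] drop/300px [-4.6 -7.3 -6.2]
0.005 0.05 rows [190. 222. 209.] drop/300px [-2.3 -3.7 -3.1]
0.005 0 rows [190. 222. 209.] drop/300px [-0.  -0.1 -0. ]
0.005 -0.05 rows [190. 222. 209.] drop/300px [2.3 3.5 3. ]
0.01 0.15 rows [193. 226. 212.] drop/300px [ -7.3 -11.4  -9.6]
0.01 0.1 rows [193. 226. 212.] drop/300px [-4.9 -7.6 -6.4]
0.01 0.05 rows [193. 226. 212.] drop/300px [-2.4 -3.8 -3.2]
0.01 0 rows [193. 226. 212.] drop/300px [-0.  -0.1 -0. ]
0.01 -0.05 rows [193. 226. 212.] drop/300px [2.4 3.7 3.1]
0.015 0.15 rows [196. 231. 215.] drop/300px [ -7.7 -11.9 -10. ]
0.015 0.1 rows [196. 231. 215.] drop/300px [-5.1 -8.  -6.7]
0.015 0.05 rows [196. 231. 215.] drop/300px [-2.6 -4.  -3.4]
0.015 0 rows [196. 231. 215.] drop/300px [-0.  -0.1 -0.1]
0.015 -0.05 rows [196. 231. 215.] drop/300px [2.5 3.8 3.3]
```

Call:
send_rows([
  [0, 0, 0, 0.002, -0.001, -0.04, 15],
  [0, 0, 0, 0, 0, 0, 15],
])

```text
time_s: 17.65
tcp_pos: [0.5227, 0.1843, 0.0781]
ee_rot: [0.832, 0.555, 0.0, -0.0]
force: [-3.1, 0.6, 6.1]
grip_width: 0.0207
```

```bash
python3 m.py 2
```

```text
t 17.75 z [522.7 184.3  78.1] a 0.562 f [-3.3  0.8  5.6] tang 5.83 sd 0.14 radial out 3.0
```

Call:
send_rows([
  [0, 0, 0, 0.002, -0.001, -0.04, 15],
  [0, 0, 0, 0, 0, 0, 15],
])

```text
time_s: 17.95
tcp_pos: [0.5228, 0.1843, 0.0761]
ee_rot: [0.832, 0.555, 0.0, -0.0]
force: [-3.0, 1.2, 6.1]
grip_width: 0.0202
```

```bash
python3 m.py 2
```

```text
t 18.05 z [522.8 184.3  76.1] a 0.569 f [-3.3  0.6  5.5] tang 5.72 sd 0.32 radial out 2.8
```

Call:
send_rows([
  [0, 0, 0, 0.003, -0.001, -0.04, 15],
  [0, 0, 0, 0, 0, 0, 15],
])

```text
time_s: 18.25
tcp_pos: [0.5229, 0.1842, 0.0744]
ee_rot: [0.832, 0.555, 0.0, -0.0]
force: [-5.5, 0.7, 9.1]
grip_width: 0.0205
```

```bash
python3 m.py 2
```

```text
t 18.35 z [522.9 184.2  74.5] a 0.575 f [-4.8  1.6  8.8] tang 9.13 sd 0.15 radial out 4.3
```

Call:
send_rows([
  [0, 0, 0, 0.003, -0.001, -0.04, 15],
  [0, 0, 0, 0, 0, 0, 15],
])

```text
time_s: 18.55
tcp_pos: [0.523, 0.1842, 0.0727]
ee_rot: [0.832, 0.555, 0.0, 0.0]
force: [-5.7, 0.9, 11.5]
grip_width: 0.0202
```

```bash
python3 m.py 2; python3 - <<'E'
from h import *
# cover-top height by two views: midpoint candidates
r=[spotter.masks_of('cover',n) or [None] for n in ('scene','top')]
for x in r:
    if x[0]: print(x[0]['p'],x[0]['bbox'])
for z in(.09,.1,.11,.12): print(z,at('scene',315,295.5,z).round(4))
E
```

```text
t 18.65 z [523.  184.2  72.8] a 0.581 f [-6.1  1.1 10.3] tang 10.73 sd 0.01 radial out 5.2
0.63 [346.7, 296.8, 64.0, 49.9]
0.89 [288.9, 216.2, 41.5, 50.4]
0.09 [0.7324 0.0646 0.09  ]
0.1 [0.7372 0.0683 0.1   ]
0.11 [0.742  0.0721 0.11  ]
0.12 [0.7469 0.0758 0.12  ]
```

Contact with the cover is at TCP z ≈ 75 mm. I'll keep pushing in 1.5–2 mm steps.

Call:
send_rows([
  [0, 0, 0, 0.003, -0.001, -0.04, 15],
  [0, 0, 0, 0, 0, 0, 15],
])

```text
time_s: 18.95
tcp_pos: [0.5231, 0.1841, 0.0708]
ee_rot: [0.832, 0.555, 0.0, 0.0]
force: [-6.7, 1.0, 10.7]
grip_width: 0.02
```

```bash
python3 m.py 2
```

```text
t 19.05 z [523.1 184.1  70.9] a 0.588 f [-6.3  1.1 10.8] tang 11.35 sd 0.39 radial out 5.2
```

Call:
send_rows([
  [0, 0, 0, 0.003, -0.001, -0.04, 15],
  [0, 0, 0, 0, 0, 0, 15],
])

```text
time_s: 19.25
tcp_pos: [0.5233, 0.1841, 0.0689]
ee_rot: [0.832, 0.555, 0.0, 0.0]
force: [-6.6, 1.1, 11.5]
grip_width: 0.0202
```

```bash
python3 m.py 2
```

```text
t 19.35 z [523.3 184.1  68.9] a 0.595 f [-7.1  1.1 12.1] tang 12.72 sd 0.53 radial out 5.8
```

Call:
send_rows([
  [0, 0, 0, 0.003, -0.001, -0.04, 15],
  [0, 0, 0, 0, 0, 0, 15],
])

```text
time_s: 19.55
tcp_pos: [0.5233, 0.1841, 0.0665]
ee_rot: [0.832, 0.555, 0.0, -0.0]
force: [-4.9, 0.3, 8.3]
grip_width: 0.02
```

```bash
python3 m.py 2
```

```text
t 19.65 z [523.3 184.1  66.5] a 0.604 f [-4.4  0.3  9.2] tang 9.59 sd 0.64 radial out 3.2
```

Call:
send_rows([
  [0, 0, 0, 0.003, -0.001, -0.03, 15],
  [0, 0, 0, 0, 0, 0, 15],
])

```text
time_s: 19.85
tcp_pos: [0.5234, 0.184, 0.065]
ee_rot: [0.832, 0.555, 0.0, -0.0]
force: [-5.3, 0.4, 9.8]
grip_width: 0.0201
```

```bash
python3 m.py 2
```

```text
t 19.95 z [523.5 184.   65. ] a 0.609 f [-4.4  1.2  9.1] tang 9.5 sd 0.19 radial out 3.5
```

Call:
send_rows([
  [0, 0, 0, 0.003, -0.001, -0.03, 15],
  [0, 0, 0, 0, 0, 0, 15],
])

```text
time_s: 20.15
tcp_pos: [0.5236, 0.184, 0.0635]
ee_rot: [0.832, 0.555, 0.0, -0.0]
force: [-4.6, 0.7, 9.8]
grip_width: 0.0204
```

```bash
python3 m.py 2
```

```text
t 20.25 z [523.6 184.   63.6] a 0.615 f [-5.   0.7  9.2] tang 9.67 sd 0.39 radial out 3.8
```

Call:
send_rows([
  [0, 0, 0, 0.003, -0.001, -0.03, 15],
  [0, 0, 0, 0, 0, 0, 15],
])

```text
time_s: 20.45
tcp_pos: [0.5237, 0.1839, 0.062]
ee_rot: [0.832, 0.555, 0.0, -0.0]
force: [-5.5, 0.7, 10.6]
grip_width: 0.0202
```

```bash
python3 m.py 2
```

```text
t 20.55 z [523.7 183.9  62.1] a 0.62 f [-5.5  1.4  9.8] tang 10.44 sd 0.2 radial out 4.4
```

Call:
send_rows([
  [0, 0, 0, 0.003, -0.001, -0.03, 15],
  [0, 0, 0, 0, 0, 0, 15],
])

```text
time_s: 20.75
tcp_pos: [0.5239, 0.1838, 0.0606]
ee_rot: [0.832, 0.555, 0.0, -0.0]
force: [-5.6, 0.7, 10.0]
grip_width: 0.02
```

```bash
python3 m.py 2
```

```text
t 20.85 z [523.9 183.8  60.7] a 0.625 f [-5.9  0.8  9.7] tang 10.3 sd 0.71 radial out 4.5
```

Call:
send_rows([
  [0, 0, 0, 0.003, -0.001, -0.03, 15],
  [0, 0, 0, 0, 0, 0, 15],
])

```text
time_s: 21.05
tcp_pos: [0.524, 0.1838, 0.0592]
ee_rot: [0.832, 0.555, 0.0, -0.0]
force: [-6.2, 0.5, 10.1]
grip_width: 0.0202
```

```bash
python3 m.py 2
```

```text
t 21.15 z [524.  183.8  59.2] a 0.63 f [-6.1  1.  10.1] tang 10.78 sd 0.12 radial out 4.6
```

Call:
send_rows([
  [0, 0, 0, 0.003, -0.001, -0.03, 15],
  [0, 0, 0, 0, 0, 0, 15],
])

```text
time_s: 21.35
tcp_pos: [0.5242, 0.1837, 0.0577]
ee_rot: [0.832, 0.555, 0.0, 0.0]
force: [-5.5, 1.2, 11.0]
grip_width: 0.0202
```

```bash
python3 m.py 2
```

```text
t 21.45 z [524.2 183.7  57.8] a 0.635 f [-6.4  1.  10.9] tang 11.69 sd 0.3 radial out 4.7
```

Call:
send_rows([
  [0, 0, 0, 0.003, -0.001, -0.03, 15],
  [0, 0, 0, 0, 0, 0, 15],
])

```text
time_s: 21.65
tcp_pos: [0.5243, 0.1836, 0.0565]
ee_rot: [0.832, 0.555, 0.0, 0.0]
force: [-6.2, 0.4, 12.8]
grip_width: 0.0203
```

```bash
python3 m.py 2
```

```text
t 21.75 z [524.3 183.7  56.5] a 0.64 f [-7.4  0.7 12.2] tang 13.08 sd 0.15 radial out 5.3
```

Call:
send_rows([
  [0, 0, 0, 0.003, -0.001, -0.03, 15],
  [0, 0, 0, 0, 0, 0, 15],
])

```text
time_s: 21.95
tcp_pos: [0.5245, 0.1836, 0.0552]
ee_rot: [0.832, 0.555, 0.0, 0.0]
force: [-7.5, 0.2, 14.1]
grip_width: 0.0201
```

```bash
python3 m.py 2
```

```text
t 22.05 z [524.5 183.6  55.3] a 0.644 f [-8.9  1.1 13.9] tang 14.97 sd 0.48 radial out 6.5
```

Call:
send_rows([
  [0, 0, 0, 0.003, -0.001, -0.03, 15],
  [0, 0, 0, 0, 0, 0, 15],
])

```text
time_s: 22.25
tcp_pos: [0.5245, 0.1836, 0.0535]
ee_rot: [0.832, 0.555, 0.0, -0.0]
force: [-6.0, -1.3, 13.1]
grip_width: 0.0199
```

```bash
python3 m.py 2
```

```text
t 22.35 z [524.5 183.6  53.6] a 0.651 f [-6.2 -0.4 12.7] tang 13.36 sd 0.1 radial out 3.6
```

Call:
send_rows([
  [0, 0, 0, 0.003, -0.001, -0.03, 15],
  [0, 0, 0, 0, 0, 0, 15],
])

```text
time_s: 22.55
tcp_pos: [0.5247, 0.1835, 0.0522]
ee_rot: [0.832, 0.555, -0.0, -0.0]
force: [-6.9, -0.3, 13.9]
grip_width: 0.0204
```

```bash
python3 m.py 2
```

```text
t 22.65 z [524.7 183.5  52.3] a 0.655 f [-5.9  0.1 14.7] tang 15.35 sd 0.22 radial out 3.2
```

Call:
send_rows([
  [0, 0, 0, 0.003, -0.001, -0.03, 15],
  [0, 0, 0, 0, 0, 0, 15],
])

```text
time_s: 22.85
tcp_pos: [0.5249, 0.1835, 0.051]
ee_rot: [0.832, 0.555, 0.0, -0.0]
force: [-8.2, -0.1, 16.7]
grip_width: 0.0203
```

```bash
python3 m.py 2
```

```text
t 22.95 z [524.9 183.4  51.1] a 0.66 f [-7.7 -0.4 16.4] tang 17.33 sd 0.41 radial out 4.3
```

Call:
send_rows([
  [0, 0, 0, 0.003, -0.001, -0.02, 15],
  [0, 0, 0, 0, 0, 0, 15],
])

```text
time_s: 23.15
tcp_pos: [0.525, 0.1834, 0.0502]
ee_rot: [0.832, 0.555, -0.0, -0.0]
force: [-8.8, -0.9, 17.0]
grip_width: 0.0201
```

```bash
python3 m.py 2
```

```text
t 23.25 z [525.  183.4  50.3] a 0.662 f [-8.6 -0.3 17.2] tang 18.26 sd 0.07 radial out 4.9
```

Call:
send_rows([
  [0, 0, 0, 0.003, -0.001, -0.025, 15],
  [0, 0, 0, 0, 0, 0, 15],
])

```text
time_s: 23.45
tcp_pos: [0.5251, 0.1833, 0.0492]
ee_rot: [0.832, 0.555, -0.0, -0.0]
force: [-9.4, 0.1, 19.1]
grip_width: 0.0199
```

```bash
python3 m.py 4
```

```text
t 23.65 z [525.1 183.4  49.2] a 0.666 f [-9.  -0.7 18.9] tang 19.98 sd 0.22 radial out 4.8
```

Call:
send_rows([
  [0, 0, 0, 0, 0, 0, 15],
  [0, 0, 0, 0, 0, 0, 15],
  [0, 0, 0, 0, 0, 0, 15],
  [0, 0, 0, 0, 0, 0, 15],
  [0, 0, 0, 0, 0, 0, 15],
  [0, 0, 0, 0, 0, 0, 15],
  [0, 0, 0, 0, 0, 0, 15],
  [0, 0, 0, 0, 0, 0, 15],
])

```text
time_s: 24.45
tcp_pos: [0.5251, 0.1833, 0.0492]
ee_rot: [0.832, 0.555, -0.0, -0.0]
force: [-9.6, 0.1, 19.6]
grip_width: 0.02
```

```bash
python3 m.py 4; python3 - <<'E'
from h import *
ims=[cv2.imread('pics/scene0.png').astype(float)]
ims.append(np.mean([snap('scene')[:,:,::-1].astype(float) for _ in range(3)],0))
im=np.hstack([cv2.resize(i[250:345,295:395],(400,380),interpolation=cv2.INTER_CUBIC) for i in ims])
cv2.imwrite('pics/d7.png',(im*1.2).clip(0,255).astype('uint8'))
E
```

```text
t 24.65 z [525.1 183.3  49.3] a 0.666 f [-9.3 -0.6 18.9] tang 20.07 sd 0.3 radial out 5.1
```

View pics/d7.png

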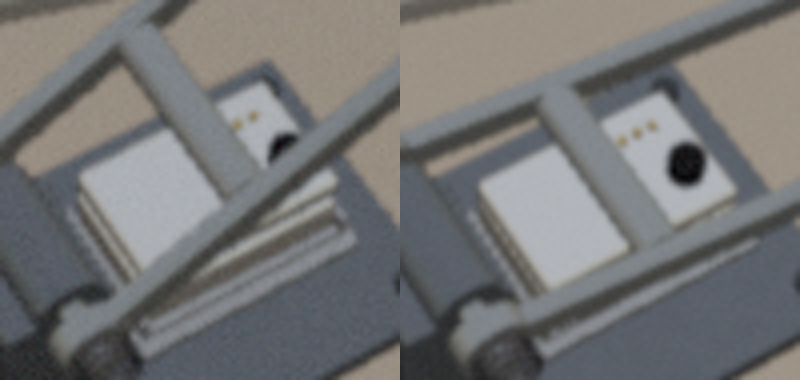

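The cover now sits visibly lower, with its gap closed. About 40 N has been held for over a second. Now I ease it up slowly along the same arc, at about 0.055 m/s.

Call:
send_rows([
  [0, 0, 0, -0.006, 0.002, 0.04, 15],
  [0, 0, 0, -0.006, 0.003, 0.04, 15],
  [0, 0, 0, -0.006, 0.002, 0.06, 15],
  [0, 0, 0, -0.006, 0.003, 0.08, 15],
  [0, 0, 0, -0.006, 0.002, 0.1, 15],
  [0, 0, 0, -0.006, 0.003, 0.1, 15],
  [0, 0, 0, -0.006, 0.002, 0.1, 15],
  [0, 0, 0, -0.006, 0.003, 0.1, 15],
])

```text
time_s: 25.6
tcp_pos: [0.5226, 0.1843, 0.0778]
ee_rot: [0.832, 0.555, -0.0, -0.001]
force: [-1.4, 1.9, 1.7]
grip_width: 0.0205
```

Call:
send_rows([
  [0, 0, 0, 0, 0, 0.11, 15],
  [0, 0, 0, 0, 0, 0.11, 15],
  [0, 0, 0, 0, 0, 0.11, 15],
  [0, 0, 0, 0.004, -0.002, 0.11, 15],
  [0, 0, 0, 0.004, -0.002, 0.11, 15],
  [0, 0, 0, 0.004, -0.002, 0.11, 15],
  [0, 0, 0, 0.01, -0.004, 0.11, 15],
  [0, 0, 0, 0.01, -0.004, 0.11, 15],
])

```text
time_s: 26.4
tcp_pos: [0.5238, 0.1837, 0.1218]
ee_rot: [0.832, 0.555, -0.0, -0.001]
force: [-2.6, 3.7, 0.5]
grip_width: 0.0202
```

```bash
python3 m.py 3; python3 - <<'E'
from wr import *
o,c,M=wcam();w=snap('wrist');g=w.max(2).astype(int)
for r in (235,255,275):
    x=np.where(g[r,250:380]<60)[0]+250;print(r,x.min(),x.max())
a=cv2.resize(w,(400,300));s=cv2.resize(snap('scene')[150:350,240:480],(400,300))
cv2.imwrite('pics/e8.png',np.hstack([a,s])[:,:,::-1])
E
```

```text
t 26.55 z [524.  183.7 122.5] a 0.404 f [-6.9  4.7  4.4] tang 3.56 sd 0.37 radial out 8.6
235 288 349
255 289 348
275 289 347
```

View pics/e8.png

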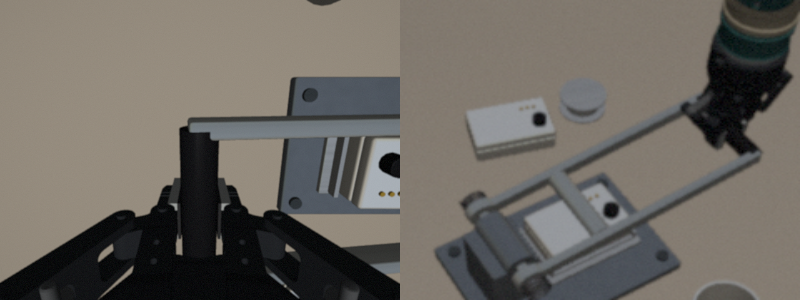

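Call:
send_rows([
  [0, 0, 0, 0.013, -0.005, 0.1, 15],
  [0, 0, 0, 0.014, -0.006, 0.11, 15],
  [0, 0, 0, 0.016, -0.007, 0.11, 15],
  [0, 0, 0, 0.018, -0.008, 0.11, 15],
  [0, 0, 0, 0.02, -0.008, 0.11, 15],
  [0, 0, 0, 0.021, -0.009, 0.11, 15],
  [0, 0, 0, 0.023, -0.01, 0.11, 15],
  [0, 0, 0, 0.025, -0.01, 0.11, 15],
])

```text
time_s: 27.45
tcp_pos: [0.5312, 0.1807, 0.1655]
ee_rot: [0.832, 0.555, -0.0, -0.001]
force: [-4.6, 3.6, 2.7]
grip_width: 0.0202
```

Call:
send_rows([
  [0, 0, 0, 0.025, -0.01, 0.1, 15],
  [0, 0, 0, 0.026, -0.011, 0.1, 15],
  [0, 0, 0, 0.029, -0.012, 0.1, 15],
  [0, 0, 0, 0.031, -0.013, 0.1, 15],
  [0, 0, 0, 0.033, -0.013, 0.1, 15],
  [0, 0, 0, 0.035, -0.014, 0.1, 15],
  [0, 0, 0, 0.036, -0.015, 0.1, 15],
])

```text
time_s: 28.15
tcp_pos: [0.5417, 0.1763, 0.2005]
ee_rot: [0.832, 0.555, -0.001, -0.001]
force: [-4.3, 4.2, 1.2]
grip_width: 0.0201
```

```bash
python3 m.py 3
```

```text
t 28.3 z [541.9 176.3 200.9] a 0.114 f [-5.4  4.2  2.4] tang -0.27 sd 0.14 radial out 7.0
```

Call:
send_rows([
  [0, 0, 0, 0.036, -0.015, 0.09, 15],
  [0, 0, 0, 0.037, -0.016, 0.09, 15],
  [0, 0, 0, 0.038, -0.016, 0.09, 15],
  [0, 0, 0, 0, 0, 0, 15],
  [0, 0, 0, 0, 0, 0, 15],
])

```text
time_s: 28.8
tcp_pos: [0.5472, 0.174, 0.2146]
ee_rot: [0.832, 0.555, -0.0, -0.001]
force: [-7.5, 4.2, 6.2]
grip_width: 0.0202
```

```bash
python3 m.py 3
```

```text
t 28.95 z [547.2 174.1 214.5] a 0.061 f [-7.6  3.9  5.8] tang 1.64 sd 0.22 radial out 10.2
```

Call:
send_rows([
  [0, 0, 0, 0.032, -0.013, 0.07, 15],
  [0, 0, 0, 0.032, -0.014, 0.07, 15],
  [0, 0, 0, 0, 0, 0, 15],
  [0, 0, 0, 0, 0, 0, 15],
])

```text
time_s: 29.35
tcp_pos: [0.5499, 0.1729, 0.2208]
ee_rot: [0.832, 0.555, -0.001, -0.002]
force: [-6.3, 4.3, 3.4]
grip_width: 0.0204
```

```bash
python3 m.py 3
```

```text
t 29.5 z [549.9 172.9 220.7] a 0.037 f [-6.5  4.8  3.8] tang -0.14 sd 0.64 radial out 8.7
```

Call:
send_rows([
  [0, 0, 0, 0.026, -0.011, 0.06, 15],
  [0, 0, 0, 0, 0, 0, 15],
  [0, 0, 0, 0, 0, 0, 15],
])

```text
time_s: 29.8
tcp_pos: [0.5516, 0.1722, 0.2245]
ee_rot: [0.832, 0.555, -0.001, -0.001]
force: [-7.6, 4.5, 6.5]
grip_width: 0.0203
```

```bash
python3 m.py 3
```

```text
t 29.95 z [551.6 172.2 224.5] a 0.022 f [-7.2  4.5  6.1] tang 1.51 sd 0.59 radial out 10.3
```

Call:
send_rows([
  [0, 0, 0, 0.026, -0.011, 0.06, 15],
  [0, 0, 0, 0, 0, 0, 15],
  [0, 0, 0, 0, 0, 0, 15],
])

```text
time_s: 30.25
tcp_pos: [0.5529, 0.1717, 0.2272]
ee_rot: [0.832, 0.555, -0.001, -0.001]
force: [-6.7, 4.7, 4.3]
grip_width: 0.0205
```

```bash
python3 m.py 3
```

```text
t 30.4 z [552.9 171.7 227.2] a 0.011 f [-6.4  4.7  4.7] tang 0.5 sd 0.4 radial out 9.0
```

Call:
send_rows([
  [0, 0, 0, 0.022, -0.009, 0.05, 15],
  [0, 0, 0, 0, 0, 0, 15],
  [0, 0, 0, 0, 0, 0, 15],
])

```text
time_s: 30.7
tcp_pos: [0.5539, 0.1712, 0.2294]
ee_rot: [0.832, 0.555, -0.001, -0.001]
force: [-5.1, 4.7, 3.0]
grip_width: 0.0205
```

```bash
python3 m.py 3
```

```text
t 30.85 z [553.9 171.2 229.4] a 0.002 f [-5.5  4.5  3.4] tang -0.3 sd 0.36 radial out 7.6
```

Call:
send_rows([
  [0, 0, 0, 0.016, -0.006, 0.04, 15],
  [0, 0, 0, 0, 0, 0, 15],
])

```text
time_s: 31.05
tcp_pos: [0.554, 0.1712, 0.2297]
ee_rot: [0.832, 0.555, -0.002, -0.002]
force: [-5.3, 6.1, -1.8]
grip_width: 0.0202
```

```bash
python3 m.py 3
```

```text
t 31.2 z [554.  171.2 229.7] a 0.0 f [-4.6  6.2 -1.8] tang -4.75 sd 0.14 radial out 5.0
```

Call:
send_rows([
  [0, 0, 0, 0.012, -0.005, 0.03, 15],
  [0, 0, 0, 0, 0, 0, 15],
])

```text
time_s: 31.4
tcp_pos: [0.5541, 0.1711, 0.2299]
ee_rot: [0.832, 0.555, -0.002, -0.003]
force: [-4.2, 6.3, -6.0]
grip_width: 0.0201
```

```bash
python3 m.py 3
```

```text
t 31.55 z [554.1 171.1 229.9] a -0.0 f [-4.2  6.6 -6.2] tang -8.46 sd 0.31 radial out 2.6
```

Call:
send_rows([
  [0, 0, 0, 0.012, -0.005, 0.03, 15],
  [0, 0, 0, 0, 0, 0, 15],
])

```text
time_s: 31.75
tcp_pos: [0.5541, 0.1711, 0.2301]
ee_rot: [0.832, 0.555, -0.003, -0.004]
force: [-2.4, 8.4, -10.1]
grip_width: 0.0203
```

```bash
python3 m.py 3; python3 - <<'E'
from h import *
s=snap('scene')[:,:,::-1].copy()
A=cv2.imread('pics/scene0.png');im=np.hstack([cv2.resize(i[160:360,260:470],(400,381)) for i in(A,s)])
cv2.imwrite('pics/f9.png',im)
E
```

```text
t 31.9 z [554.2 171.1 230.1] a -0.001 f [ -3.1   7.7 -10.5] tang -12.07 sd 0.41 radial out 0.1
```

View pics/f9.png

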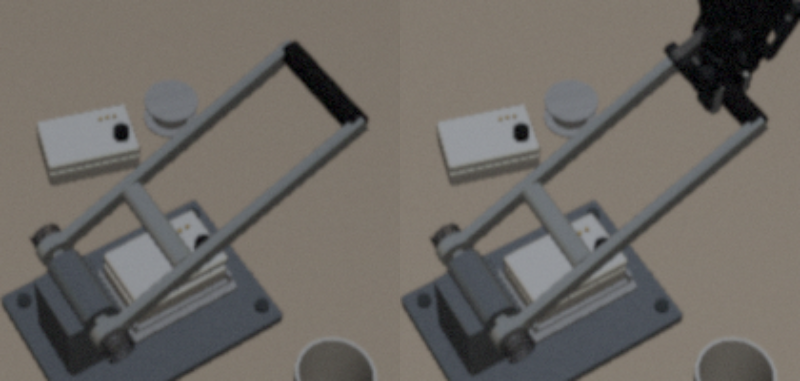

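The stop is firm at the original home height (z 229.7 mm), and the fork lies exactly as at the start. I'll relieve the overtravel, open gradually and lift away.

Call:
send_rows([
  [0, 0, 0, -0.016, 0.007, -0.04, 15],
  [0, 0, 0, 0, 0, 0, 15],
  [0, 0, 0, 0, 0, 0, 24],
  [0, 0, 0, 0, 0, 0, 30],
  [0, 0, 0, 0, 0, 0, 45],
  [0, 0, 0, 0, 0, 0, 65],
  [0, 0, 0, 0, 0, 0, 85],
  [0, 0, 0, 0, 0, 0, 85],
])

```text
time_s: 32.75
tcp_pos: [0.557, 0.1699, 0.2325]
ee_rot: [0.832, 0.555, 0.0, 0.001]
force: [0.3, 1.1, 0.1]
grip_width: 0.0846
```

Call:
send_rows([
  [0, 0, 0, 0, 0, 0.1, 85],
  [0, 0, 0, 0, 0, 0.3, 85],
  [0, 0, 0, 0, 0, 0.5, 85],
  [0, 0, 0, 0, 0, 0.5, 85],
  [0, 0, 0, 0, 0, 0.5, 85],
  [0, 0, 0, 0, 0, 0.5, 85],
  [0, 0, 0, -0.3, 0, 0.3, 85],
  [0, 0, 0, 0, 0, 0, 85],
])

```text
time_s: 33.55
tcp_pos: [0.5409, 0.1704, 0.3703]
ee_rot: [0.832, 0.555, 0.002, 0.001]
force: [-0.2, 0.2, 0.8]
grip_width: 0.0848
```

Call:
send_rows([
  [0, 0, 0, -0.6, -0.5, 0, 85],
  [0, 0, 0, -0.6, -0.5, 0, 85],
  [0, 0, 0, -0.4, -0.3, 0, 85],
  [0, 0, 0, 0, 0, 0, 85],
  [0, 0, 0, 0, 0, 0, 85],
])

```text
time_s: 34.05
tcp_pos: [0.4608, 0.105, 0.3661]
ee_rot: [0.832, 0.554, -0.0, -0.0]
force: [0.6, 0.2, 0.1]
grip_width: 0.0853
```

```bash
python3 - <<'E'
from h import *
s=snap('scene')[:,:,::-1].copy();A=cv2.imread('pics/scene0.png')
L=[cv2.resize(i[160:400,260:470],(400,457)) for i in(A,s)]
cv2.imwrite('pics/g10.png',np.hstack(L))
for q in('cup','spool','finished','roller','cover'):
    r=spotter.masks_of(q,'scene')
    if r: print(q,round(r[0]['p'],2),np.round(r[0]['bbox'],1))
o=manip.get_obs();print(o['time_s'],o['tcp_pos'],o['force'])
E
```

```text
cup 0.68 [435.8 362.6  47.6  58.1]
spool 0.88 [349.5 217.2  27.4  32.5]
finished 0.81 [305.5 238.4  53.   41.9]
roller 0.67 [344.4 279.4  36.6  45.5]
cover 0.66 [346.4 294.6  65.3  43.9]
34.35 [0.46198368 0.10553711 0.36664118] [ 0.94828736 -0.87491328  0.00719129]
```

```bash
python3 -c "
from rig import manip
print(manip.hand_in())"
```

```text
the job is handed in; nothing more can be done
None
```

I pinched the press's handle, pulled it down, pushed the cover home, eased the handle back to its upper stop, let go, and handed the job in at 34 s. No verdict is reported, so the points below are my own checks.

- **Pressing:** The force at the handle stayed near 10 N while the cover slid, then climbed steadily to 20 N. Taking off the spring and the turning friction of the bar leaves an estimated 36 to 43 N under the roller. I held that for over a second. The picture showed the cover lower with its gap closed.
- **Return:** The handle came up at about 0.06 m/s with no spring-up. It met a firm stop at the same height as at the start, and the fork looked exactly as it did before.
- **Bystanders:** The cup, spool and finished module were found within about 1.5 px of where they started. After letting go, the wrist force read about 1 N, and the gripper stood clear.

**Not settled:**
- **Contact height:** The roller met the cover lower than the stated module height range suggests. My angle estimate there was 0.57 rad, against 0.46 expected. I went by feel and never explained the difference.
- **Force noise:** The force readings had a 2 to 3 N sawtooth, which I put down to the bar sticking and turning in the pads. That is why the roller force is a range.
- **Last picture:** It could not be viewed because the picture limit was reached. The final check after letting go rests on the network's detections and the force readings.

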